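# Select the antenna and hold the tune lever at half travel

## Robot

A 7-joint arm with a two-finger parallel gripper is mounted at the origin on the work surface. World frame = base frame: x ahead of the robot, y to its left, z up, the work surface at z = 0. Lengths are in m, angles in rad, forces in N, time in s.
With the tool pointing down it reaches from about 0.4 to 0.875 m from the base axis. Payload 19.3 kg.
Tool frame: the origin (TCP) lies on the centre line of the jaws, within the pads' length; the fingertips stand 14 mm ahead of it and the grasp point (between the pads) lies 5 mm behind it; x points along the fingers, y is the direction in which the jaws open and shut, and the axes are right-handed (so a half turn about x gives the same grasp; the last joint's range is limited). The gripper opens to 85 mm and grips with 20 to 120 N. Pads are 22 mm wide; open, the fingers measure 114 mm over their backs; the gripper's body (76 mm by 85 mm) begins 54 mm behind the grasp point. The pads swing forward as they close: fully open they stand 13 mm farther back than shut.
Start: joints at [-1.4, 0.521, -0.036, 1.599, 0.021, 1.021, -0.113], TCP at [0.149, 0.607, 0.245] pointing down, gripper open.
Joint ranges: [-2.91, 2.91], [-0.3, 2.13], [-1.5, 1.42], [0.17, 2.43], [-1.26, 4.41], [0.16, 1.93], [-2.52, 2.52]. Speed limits (rad/s): [1.89, 1.89, 2.39, 2.39, 3.01, 3.01, 3.01].

## Interface

Orientations are given as [roll, pitch, yaw] about the fixed x, y, z axes, in that order (R = Rz(yaw) Ry(pitch) Rx(roll)).
In Python, from workcell import monitor, optics, bot gives the robot as it stands.
- The arm moves only by the tool arm_command, never from a script. Its arguments are lists of equal length, an entry for each row: "delta_pos": the shift along the tool's x, y, z as a fraction of full scale, a list of three; "rotation": the turn, a rotation vector about the tool's x, y, z as a fraction of full scale, a list of three. In form: {"delta_pos": [[dx, dy, dz], ...], "rotation": [[wx, wy, wz], ...]}. A call has 1 to 10 rows; each row shifts and turns the pose as measured when the row begins, along the tool's axes as they then stand; what a row does not reach is not made up. Full scale, the value 1, is 30 mm for a shift and 6 degrees for a turn. A row lasts 1/10 s, in which the tool goes at most 50 mm and 8.59 degrees, less where a joint would pass 70% of its speed; a pose out of reach is approached as far as the arm can. A call with a number of a shift or a turn outside -1 to 1 is refused whole. A call with a gripper value outside its range is refused whole. "gripper" is the closure, from -1 (fully open) to 1 (shut), so that 0 is half open, set as the call begins (left out, the last holds). The fingers move at their own pace and stop on an object; "grip_force" is the grip in N (left out, the last holds). Time passes only in rows, so rows that do not move let the fingers close. It gives the time, the measured TCP pose, the force and the opening at its end, in the units of the state.
- monitor.observe(): the state, without advancing time (a new reading comes with each control period).
- optics.grab_frame(name): name is "side" or "top" or "wrist"; returns the picture (480x640x3 uint8, red, green, blue); there is no depth.
- optics.camera_params(name): a dict with "fx", "fy", "cx", "cy" (pixels), "origin" and "rotation" of the camera in the world. Camera axes: x right, y down, z forward; pixel columns grow to the right and rows downward; lengths in m; the calibration is good to about 2 mm. A picture is of the moment at which its call begins: read the wrist's pose just before it. camera_params takes no time and is no camera call; for the wrist camera it gives the pose at the moment of the call.
- bot.job_done(): hands the job in, once; it reports no verdict.
The state is a dict: "clock": time; "qpos": joint angles; "qd": joint speeds; "joint_efforts": joint torques, N m; "position": TCP position; "tool_rot": TCP orientation; "force": force on the tool from outside, world axes, zero at the start; "moment": the same for the moment, N m; "grip_width": finger opening in m.
Only numpy, scipy, OpenCV 4.12 (cv2) and the standard library are available. Lean on these libraries where they do the work, as an engineer would, in place of code of your own. Each camera call takes 0.05 s, during which the arm holds its last target. There are 200 camera calls.

## Task

On the aluminium antenna switch, press the round key fully down and let it come back up, then press the square key fully down and let it come back up; do not press the narrow bar key. Then push the pad of the tune lever (on its own heavy base) down from above to half travel, where the lever is level, never down to its bottom stop, and keep it there for at least three seconds: the program finishes with the gripper still holding the lever level. Leave the pen cup, the scanner and the fuse bin where they are.

Things in the scene. Friction and masses are not known exactly. Their poses are not given: they have to be found in the camera images.
- switch: antenna switch, a closed aluminium box fixed to the desk, 130 mm (its x) by 190 mm (its y) by 55 mm high, on the left or the right of the work area. Origin: centre of its underside; z up. Three plastic keys in a row along its y, 54 mm apart, centred on x = -20 mm of its frame, in any order; behind them (x 11 to 63 mm) a latched lid 6 mm higher than the top; four short sockets stick out 18 mm from its +x side.
- round_key_top (a point): Round black key, 28 mm across, plastic, standing 14 mm proud of its own 44 mm square grey bezel on the antenna switch; same colour and height as the other two keys. This point is the centre of its top face, which is 73 mm above the desk when the key is up (its z axis points up). First key to press.
- square_key_top (a point): Square black key, 28 by 28 mm, plastic, standing 14 mm proud of its own 44 mm square grey bezel on the antenna switch; same colour and height as the other two keys. This point is the centre of its top face, which is 73 mm above the desk when the key is up (its z axis points up). Second key to press.
- narrow_key_top (a point): Narrow black bar key, 36 mm (switch's x) by 12 mm (switch's y), plastic, standing 14 mm proud of its own 44 mm square grey bezel on the antenna switch; same colour and height as the other two keys. This point is the centre of its top face, which is 73 mm above the desk when the key is up (its z axis points up). Not to be pressed.
- round_key (a joint): travel of the round key in m: 0 up, 0.006 fully down (it counts as pressed beyond 0.0042, as up below 0.002). A spring pushes it up: about 2 N to start it, 5 N at full travel.
- square_key (a joint): travel of the square key in m: 0 up, 0.006 fully down (it counts as pressed beyond 0.0042, as up below 0.002). A spring pushes it up: about 2 N to start it, 5 N at full travel.
- narrow_key (a joint): travel of the narrow key in m: 0 up, 0.006 fully down (it counts as pressed beyond 0.0042, as up below 0.002). A spring pushes it up: about 2 N to start it, 5 N at full travel.
- tuner: tune key, fixed to the desk on the other side of the work area: dark steel base 170 mm (its x) by 90 mm (its y) by 22 mm high, with two upright cheeks, 74 mm high, that carry the lever's hinge at x = +50 mm, z = 62 mm of its frame. Origin: centre of its underside; z up. The lever runs from the hinge towards -x, and its pad is over x = -50 mm.
- lever_pad (a point): centre of the top face of the round black pad, 42 mm across, near the free end of the tune lever, 100 mm from the hinge. Its z axis is the pad's normal. At rest the lever slopes up towards the pad by 0.16 rad and this point is 92 mm above the desk; with the lever level (half travel) it is 76 mm above the desk; at the bottom stop 60 mm.
- tune_lever (a joint): angle of the tune lever in rad: 0 at rest (raised), 0.16 level (half travel), 0.32 at the bottom stop; it grows as the pad is pushed down, 0.01 rad being 1 mm at the pad. A spring returns it: about 3 N on the pad to start it (with the lever's weight helping), 6 N when level, 8 N at the stop.
- pen_cup: orange ceramic pen cup with three pens, 80 mm across, 95 mm high (pens to 150 mm), loose, beyond the work area; origin: centre of its underside. Bystander.
- scanner: black handheld scanner lying on its back, 65 by 135 by 34 mm with a 115 mm aerial along its +y, loose; origin: centre of its underside. Bystander.
- fuse_bin: beige plastic tilt-out bin of fuses, about 120 by 160 by 90 mm, loose; origin: underside near its middle. Bystander.
Not all that is in view belongs to the job. Leave any pink or purple look-alike of the tuner alone.

How it is judged:
On the way, in this order (a step that is already met when the one before it is completed fails the run):
1. the round key is pressed fully down, alone (value of joint round_key above 0.0042 m and value of joint each of square_key, narrow_key below 0.002 m and value of joint tune_lever below 0.05 rad), for 0.1 s.
2. the round key is up again and the square key is pressed fully down, alone (value of joint square_key above 0.0042 m and value of joint each of round_key, narrow_key below 0.002 m and value of joint tune_lever below 0.05 rad), for 0.1 s.
3. with all keys up, the fingers hold the tune lever near level for 2 s (value of joint tune_lever between 0.1 and 0.22 rad and value of joint each of round_key, square_key, narrow_key below 0.002 m and contact force between the fingers and tuner above 1 N), for 2 s.
At the end, for the whole second after the job is handed in: The fingers still press the tune lever (more than 1 N) and keep it at rest between 0.10 and 0.22 rad (level is 0.16, so the pad within 6 mm of half travel); all three keys are up (under 2 mm); pen cup, scanner and fuse bin within 20 mm of where they stood (all of step 3 and velocity of joint tune_lever between -0.1 and 0.1 rad/s and distance of each of pen_cup, scanner, fuse_bin from where it was at the start of the episode below 0.02 m); the arm keeps its last pose, push and grip.
It fails at once if the narrow key is pressed (value of joint narrow_key above 0.003 m).
It fails at once if the tune lever is pushed down to its bottom stop (beyond 0.29 rad) (value of joint tune_lever above 0.29 rad).
It fails at once if the pen cup is moved or knocked over (distance of pen_cup from where it was at the start of the episode above 0.02 m or angle between pen_cup's own z axis and vertical above 0.3 rad).
It fails at once if the scanner is moved or knocked over (distance of scanner from where it was at the start of the episode above 0.02 m or angle between scanner's own z axis and vertical above 0.3 rad).
It fails at once if the fuse bin is moved or knocked over (distance of fuse_bin from where it was at the start of the episode above 0.02 m or angle between fuse_bin's own z axis and vertical above 0.3 rad).
It also fails if it takes over 54 s, if anything falls off the work surface, if the arm or the gripper's body presses on something with over 40 N, if the wrist force passes 120 N, or if a joint passes its speed limit or range.

## Working session

There is one attempt and no reset: what is moved stays moved. The work goes in short steps, Python scripts to look and compute and a tool call to move; the robot and the scene stay as the last step left them, time stands still between calls to the robot, and variables do not carry over. Pictures are saved under pics/ and viewed, about 8 in all and at most 12, crops included, and the job is handed in when it is done.

Besides the shell and the picture viewer there is one more tool, called after "Emit:" in YAML: its name, and indented under it one key for each argument. arm_command: Moves the arm, as the interface text tells. Its arguments: {"type":"object","properties":{"delta_pos":{"type":"array","items":{"type":"array","items":{"type":"number"}}},"rotation":{"type":"array","items":{"type":"array","items":{"type":"number"}}},"gripper":{"type":"number"},"grip_force":{"type":"number"}},"required":["delta_pos","rotation"]}

```bash
mkdir -p pics; python3 - <<'E'
from workcell import monitor, optics, bot
import cv2
s=monitor.observe(); print(s)
for n in("top","side"):
    im=optics.grab_frame(n); cv2.imwrite(f"pics/{n}0.png",im[:,:,::-1]); print(n,optics.camera_params(n))
E
```

```text
{'clock': 0.0, 'qpos': array([-1.40023043,  0.52201346, -0.03627946,  1.60002619,  0.02119234,
        1.02109536, -0.11276985]), 'qd': array([ 0.00076521, -0.00214558,  0.00049969, -0.00029753, -0.00041425,
       -0.00077906, -0.00058145]), 'joint_efforts': array([-4.33090536e-03, -9.27151251e+01,  1.97829522e+00, -3.69937491e+01,
        1.77944941e-02,  8.08779529e-03, -2.88422939e-05]), 'position': array([0.14901063, 0.60663472, 0.24472009]), 'tool_rot': array([-1.48377709,  1.56963854, -1.72456806]), 'force': array([-0.00922075, -0.33380578, -0.85213275]), 'moment': array([ 0.02745662,  0.02983916, -0.04822016]), 'grip_width': 0.08539137378129465}
top {'fx': 465.21656545705935, 'fy': 465.21656545705935, 'cx': 319.94020506465347, 'cy': 248.32746975804315, 'origin': array([0.35680515, 0.15320615, 1.16502283]), 'rotation': array([-2.98748721, -0.00575462, -1.55969605])}
side {'fx': 456.04058449337674, 'fy': 456.04058449337674, 'cx': 331.873010813286, 'cy': 239.69051627221805, 'origin': array([ 0.34761893, -0.617838  ,  0.80251186]), 'rotation': array([-2.32299594, -0.01992111, -0.22801634])}
```

View pics/top0.png

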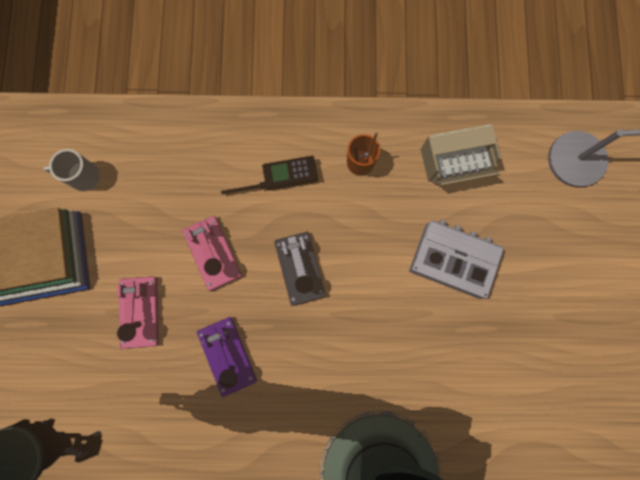

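View pics/side0.png

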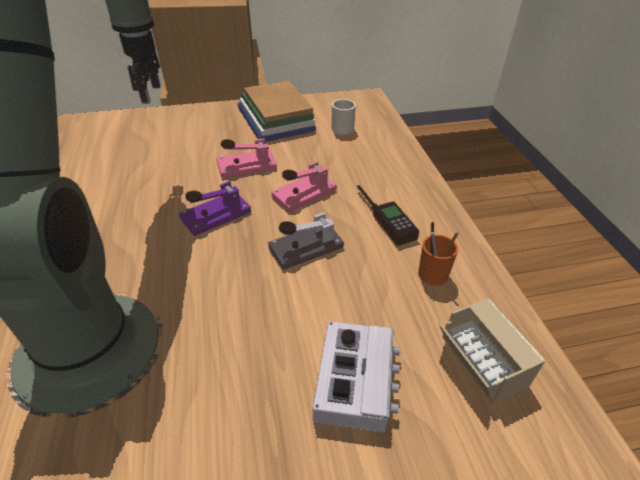

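Top view: switch on the right, keys round (437,258), narrow (457,266), square (478,274). The dark steel tuner has its pad at (304,284). Look-alikes to avoid are the pink ones at (212,255) and (138,313) and the purple one at (227,357). Next I'll measure and check in one close crop.

```bash
cat > h.py <<'E'
from workcell import monitor, optics, bot
import cv2, numpy as np
from scipy.spatial.transform import Rotation as R
def rot(r): return R.from_euler('xyz',r).as_matrix()
def ray(p,uv,z):
    d=rot(p['rotation'])@np.array([(uv[0]-p['cx'])/p['fx'],(uv[1]-p['cy'])/p['fy'],1]); o=p['origin']
    return o+d*(z-o[2])/d[2]
def proj(p,X):
    c=rot(p['rotation']).T@(np.array(X)-p['origin']); return np.array([p['fx']*c[0]/c[2]+p['cx'],p['fy']*c[1]/c[2]+p['cy']])
def blobs(im,box,thr,amin=20):
    x0,y0,x1,y1=box; g=cv2.cvtColor(im[y0:y1,x0:x1],cv2.COLOR_RGB2GRAY)
    n,l,st,c=cv2.connectedComponentsWithStats((g<thr).astype('uint8'))
    return [(c[i]+[x0,y0],st[i,4],st[i,2:4]) for i in range(1,n) if st[i,4]>=amin]
def plan(target,yaw=None):
    "tool-frame shift (units of 30mm) to target"
    s=monitor.observe(); T=rot(s['tool_rot']); d=T.T@(np.array(target)-s['position'])
    return np.round(d/.03,2), s
E
python3 - <<'E'
from h import *
np.set_printoptions(precision=4,suppress=True)
for n,boxes in (("top",[((420,240,495,290),50,.073),((290,270,320,297),35,.092)]),("side",[((325,325,365,405),45,.073),((275,215,300,240),35,.092)])):
    im=cv2.imread(f"pics/{n}0.png")[:,:,::-1].copy(); p=optics.camera_params(n)
    for b,t,z in boxes:
        for c,a,wh in blobs(im,b,t): print(n,c,a,wh,ray(p,c,z))
im=cv2.imread("pics/top0.png")
A=cv2.resize(im[215:305,400:510],None,fx=5,fy=5,interpolation=cv2.INTER_CUBIC)
B=cv2.resize(im[225:315,265:335],None,fx=3.4,fy=5,interpolation=cv2.INTER_CUBIC)
cv2.imwrite("pics/c1.png",np.hstack([A,B]))
print(rot(monitor.observe()['tool_rot']))
E
```

```text
top [435.6377 257.5942] 69 [10  9] [ 0.5076 -0.1258  0.073 ]
top [456.92 265.74] 50 [ 7 13] [ 0.4887 -0.1757  0.073 ]
top [478.3714 274.1333] 105 [13 13] [ 0.4694 -0.2257  0.073 ]
side [348.52   339.1467] 75 [12 14] [ 0.5065 -0.1375  0.073 ]
side [344.9154 361.6308] 130 [18 10] [ 0.4878 -0.1832  0.073 ]
side [341.2167 388.5958] 240 [16 18] [ 0.4684 -0.2336  0.073 ]
[[-0.0002  0.2385  0.9711]
 [-0.001   0.9711 -0.2385]
 [-1.     -0.001   0.0001]]
```

View pics/c1.png

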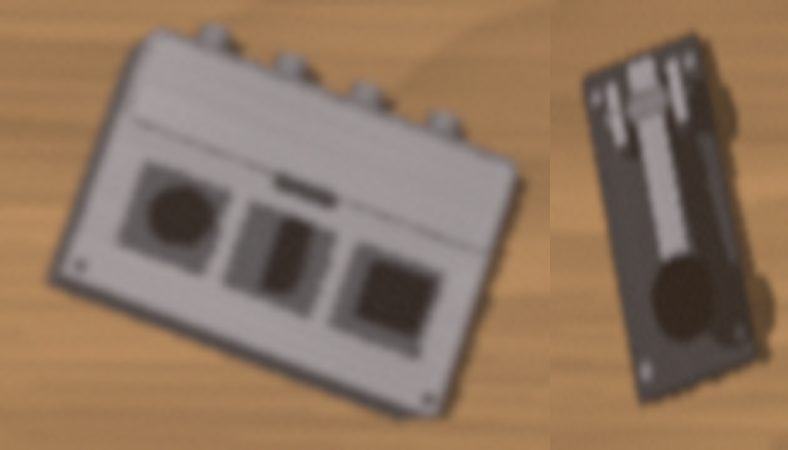

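Confirmed: round key is at the +y end, narrow in the middle, square at the -y end. The dark tuner pad is at about (304,284). I'll close the gripper and swing over on an arc.

Emit:
arm_command:
  delta_pos:
    - [0,-0.45,0.8]
    - [0,-0.45,0.8]
    - [0,-0.45,0.8]
    - [0,-0.45,0.8]
    - [0,-0.45,0.8]
    - [0,-0.5,0.8]
    - [0,-0.5,0.8]
    - [0,-0.5,0.8]
    - [0,-0.5,0.8]
    - [0,-0.5,0.8]
  rotation:
    - [0,0,0]
    - [0,0,0]
    - [0,0,0]
    - [0,0,0]
    - [0,0,0]
    - [0,0,0]
    - [0,0,0]
    - [0,0,0]
    - [0,0,0]
    - [0,0,0]
  gripper: 1
  grip_force: 30

```text
clock: 1.1
position: [0.3512, 0.405, 0.2417]
tool_rot: [-1.949, 1.564, -2.183]
force: [0.3, 0.6, -0.2]
grip_width: -0.0002
```

```bash
python3 - <<'E'
from h import *
np.set_printoptions(precision=4,suppress=True)
p=optics.camera_params("top"); print("pad",ray(p,(304.1,284.4),.092)); ps=optics.camera_params("side"); print(proj(ps,ray(p,(304.1,284.4),.092)))
s=monitor.observe(); print(s['clock'],s['position'],s['tool_rot'],s['qpos'],s['force'])
print(plan([.508,-.127,.16])[0])
E
```

```text
pad [0.4389 0.1845 0.092 ]
[286.4575 226.5912]
1.1 [0.3512 0.405  0.2417] [-1.9494  1.5642 -2.1831] [-0.9757  0.3879  0.0116  1.8349 -0.0055  0.9253  0.3755] [ 0.2743  0.6435 -0.1606]
[  2.8  -16.03   9.2 ]
```

Emit:
arm_command:
  delta_pos:
    - [0,-0.7,0.7]
    - [0,-0.7,0.7]
    - [0,-0.75,0.7]
    - [0,-0.8,0.7]
    - [0,-0.9,0.6]
    - [0,-0.9,0.5]
    - [0,-0.9,0.4]
    - [0,-0.9,0.4]
    - [0,-0.9,0.4]
    - [0,-0.9,0.4]
  rotation:
    - [0,0,0]
    - [0,0,0]
    - [0,0,0]
    - [0,0,0]
    - [0,0,0]
    - [0,0,0]
    - [0,0,0]
    - [0,0,0]
    - [0,0,0]
    - [0,0,0]

```text
clock: 2.1
position: [0.4572, 0.1107, 0.2412]
tool_rot: [-2.028, 1.561, -2.262]
force: [0.5, 1.0, 1.1]
grip_width: -0.0003
```

```bash
python3 - <<'E'
from h import *
print(plan([.508,-.127,.16]))
E
```

```text
(array([ 2.76, -7.29,  3.5 ]), {'clock': 2.1, 'qpos': array([-0.46617145,  0.28713539,  0.12164963,  1.99724658, -0.03854917,
        0.86805339,  1.01241421]), 'qd': array([ 0.52367537, -0.04324748,  0.14041213,  0.06876704, -0.03922662,
       -0.02020146,  0.67942275]), 'joint_efforts': array([ -7.12478399, -63.78981113,   1.81965619, -32.33618259,
         0.14818522,   0.2280603 ,  -2.31804416]), 'position': array([0.45716266, 0.11070705, 0.24120332]), 'tool_rot': array([-2.02796553,  1.56098611, -2.26208348]), 'force': array([0.54783424, 0.95265698, 1.08477605]), 'moment': array([-0.00373231, -0.03449612, -0.03488222]), 'grip_width': -0.0002961604249201903})
```

Emit:
arm_command:
  delta_pos:
    - [0,-0.8,0.4]
    - [0,-0.8,0.4]
    - [0,-0.8,0.4]
    - [0,-0.8,0.4]
    - [0,-0.8,0.4]
    - [0,-0.8,0.4]
    - [0,-0.8,0.4]
    - [0,-0.8,0.4]
    - [0,-0.6,0.3]
    - [0,0,0]
  rotation:
    - [0,0,0]
    - [0,0,0]
    - [0,0,0]
    - [0,0,0]
    - [0,0,0]
    - [0,0,0]
    - [0,0,0]
    - [0,0,0]
    - [0,0,0]
    - [0,0,0]

```text
clock: 3.1
position: [0.5102, -0.1319, 0.2414]
tool_rot: [-2.143, 1.558, -2.382]
force: [-0.4, 0.4, 0.2]
grip_width: -0.0006
```

```bash
python3 - <<'E'
from h import *
print(plan([.508,-.127,.15]))
im=optics.grab_frame("wrist"); p=optics.camera_params("wrist"); print(p)
cv2.imwrite("pics/w1.png",im[:,:,::-1])
for X in ([.5076,-.1258,.073],[.4887,-.1757,.073],[.4694,-.2257,.073]): print(proj(p,X))
E
```

```text
(array([ 3.05,  0.17, -0.09]), {'clock': 3.1, 'qpos': array([-0.0329783 ,  0.38141266,  0.2196619 ,  1.86584502, -0.08959186,
        0.91234448,  1.55919613]), 'qd': array([-0.01479878, -0.00371368, -0.02317392,  0.01846183, -0.003459  ,
       -0.00030862, -0.02059882]), 'joint_efforts': array([ 1.32841755e+00, -7.23987365e+01,  5.86662278e+00, -3.48885655e+01,
       -6.94765258e-03,  1.31582511e-01,  1.04958370e+00]), 'position': array([ 0.51019546, -0.13189275,  0.24138329]), 'tool_rot': array([-2.14335054,  1.55787123, -2.38180103]), 'force': array([-0.36580053,  0.41540345,  0.23327645]), 'moment': array([-0.00386609,  0.03988587, -0.03972711]), 'grip_width': -0.0005848830506592627})
{'fx': 369.32991916152787, 'fy': 369.32991916152787, 'cx': 318.5988995206114, 'cy': 241.5220415340452, 'origin': array([ 0.43128978, -0.10996447,  0.37124606]), 'rotation': array([2.82439557, 0.00996101, 1.33324384])}
[325.24715305 218.70618276]
[261.39255027 210.793447  ]
[196.60427582 202.3632901 ]
```

View pics/w1.png

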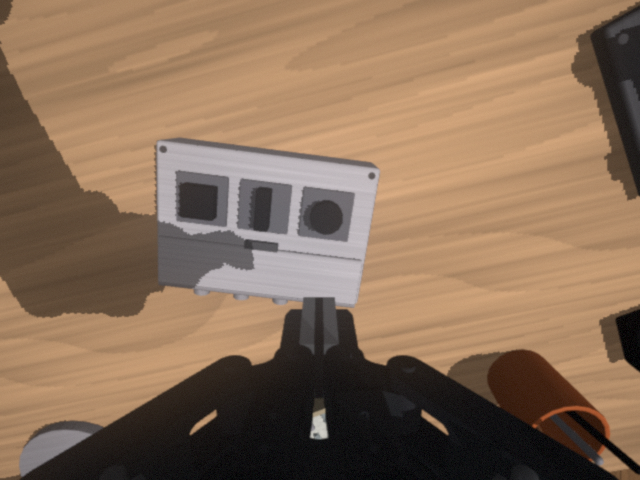

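The wrist view shows square (197,200), narrow (262,209) and round (326,217), all within 2 px of my projections. Going down over the round key.

Emit:
arm_command:
  delta_pos:
    - [0.8,0.17,-0.09]
    - [0.8,0,0]
    - [0.8,0,0]
    - [0.8,0,0]
    - [0.8,0,0]
    - [0.5,0,0]
    - [0,0,0]
  rotation:
    - [0,0,0]
    - [0,0,0]
    - [0,0,0]
    - [0,0,0]
    - [0,0,0]
    - [0,0,0]
    - [0,0,0]

```text
clock: 3.85
position: [0.5068, -0.1184, 0.1016]
tool_rot: [-2.4, 1.56, -2.631]
force: [0.5, 0.6, -0.1]
grip_width: 0.0001
```

```bash
python3 - <<'E'
from h import *
d,s=plan([.508,-.127,.087]); print(d,s['position'],s['force'])
E
```

```text
[ 0.49 -0.27  0.11] [ 0.50683738 -0.1184287   0.10158522] [ 0.53487151  0.55474669 -0.12230417]
```

Emit:
arm_command:
  delta_pos:
    - [0.1,-0.27,0.11]
    - [0.2,0,0]
    - [0.2,0,0]
    - [0,0,0]
  rotation:
    - [0,0,0]
    - [0,0,0]
    - [0,0,0]
    - [0,0,0]

```text
clock: 4.25
position: [0.5092, -0.1268, 0.0876]
tool_rot: [-2.274, 1.562, -2.504]
force: [-0.7, -0.0, -0.0]
grip_width: 0.0
```

```bash
python3 - <<'E'
from h import *
d,s=plan([.508,-.127,.087]); print(d,s['position'],s['force'])
E
```

```text
[ 0.02 -0.02 -0.04] [ 0.50919381 -0.1268086   0.08760778] [-0.65662268 -0.02280656 -0.00279277]
```

Emit:
arm_command:
  delta_pos:
    - [0.1,0,-0.03]
    - [0.07,0,0]
    - [0,0,0]
  rotation:
    - [0,0,0]
    - [0,0,0]
    - [0,0,0]

```text
clock: 4.55
position: [0.5088, -0.1267, 0.083]
tool_rot: [-2.117, 1.563, -2.347]
force: [-0.5, -0.5, 3.9]
grip_width: -0.0002
```

Emit:
arm_command:
  delta_pos:
    - [0.08,0,0]
    - [0.06,0,0]
    - [0,0,0]
  rotation:
    - [0,0,0]
    - [0,0,0]
    - [0,0,0]

```text
clock: 4.85
position: [0.5089, -0.1267, 0.0811]
tool_rot: [-2.076, 1.565, -2.306]
force: [-3.5, 1.4, 6.8]
grip_width: -0.0002
```

Emit:
arm_command:
  delta_pos:
    - [0.05,0,0]
    - [0.05,0,0]
    - [0.05,0,0]
  rotation:
    - [0,0,0]
    - [0,0,0]
    - [0,0,0]

```text
clock: 5.15
position: [0.509, -0.1268, 0.0805]
tool_rot: [-1.92, 1.566, -2.151]
force: [-13.9, 3.4, 47.0]
grip_width: 0.0001
```

Emit:
arm_command:
  delta_pos:
    - [-0.3,0,0]
    - [-0.6,0,0]
    - [-0.6,0,0]
    - [0,-0.8,-0.12]
    - [0,-0.8,-0.12]
    - [0,-0.8,-0.12]
    - [0,-0.8,-0.1]
    - [0,-0.4,0]
    - [0,0,0]
  rotation:
    - [0,0,0]
    - [0,0,0]
    - [0,0,0]
    - [0,0,0]
    - [0,0,0]
    - [0,0,0]
    - [0,0,0]
    - [0,0,0]
    - [0,0,0]

```text
clock: 6.05
position: [0.4703, -0.2306, 0.1277]
tool_rot: [-1.75, 1.567, -1.978]
force: [0.4, -0.0, 0.3]
grip_width: 0.0002
```

```bash
python3 - <<'E'
from h import *
d,s=plan([.469,-.227,.087]); print(d,s['position'],s['force'],s['qpos'])
im=optics.grab_frame("side"); print("side")
cv2.imwrite("pics/s2.png",cv2.resize(im[280:450,260:460,::-1],None,fx=3,fy=3))
E
```

```text
[ 1.36  0.11 -0.07] [ 0.47028124 -0.23059103  0.127705  ] [ 0.42592905 -0.02368696  0.34894218] [ 0.22088302  0.53673727  0.16152053  1.97356747 -0.13211317  0.64137916
  1.80873268]
side
```

View pics/s2.png

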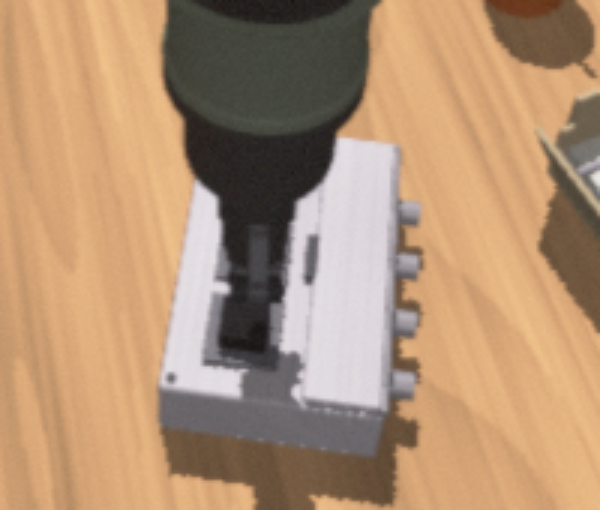

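The gripper tip is above the square key, seen at about crop (245,320). Pressing it.

Emit:
arm_command:
  delta_pos:
    - [0.4,0.11,-0.07]
    - [0.4,0,0]
    - [0.4,0,0]
    - [0.2,0,0]
    - [0.1,0,0]
    - [0,0,0]
  rotation:
    - [0,0,0]
    - [0,0,0]
    - [0,0,0]
    - [0,0,0]
    - [0,0,0]
    - [0,0,0]

```text
clock: 6.7
position: [0.4716, -0.2223, 0.0808]
tool_rot: [-1.576, 1.569, -1.799]
force: [-6.8, 2.5, 25.8]
grip_width: 0.0001
```

Emit:
arm_command:
  delta_pos:
    - [0.03,0,0]
    - [0.03,0,0]
  rotation:
    - [0,0,0]
    - [0,0,0]

```text
clock: 6.9
position: [0.4716, -0.2224, 0.0807]
tool_rot: [-1.458, 1.569, -1.681]
force: [-8.1, 5.0, 29.4]
grip_width: 0.0002
```

Emit:
arm_command:
  delta_pos:
    - [-0.5,0,0]
    - [-0.8,0,0]
    - [-0.8,0,0]
    - [-0.8,0,0]
    - [0,0,0]
  rotation:
    - [0,0,0]
    - [0,0,0]
    - [0,0,0]
    - [0,0,0]
    - [0,0,0]

```text
clock: 7.4
position: [0.4721, -0.2218, 0.1707]
tool_rot: [-2.014, 1.57, -2.237]
force: [-0.3, -0.2, -0.5]
grip_width: 0.0002
```

```bash
python3 - <<'E'
from h import *
d,s=plan([.439,.184,.15]); print(d,s['position'],s['force'])
E
```

```text
[ 0.68 12.95 -4.07] [ 0.47210349 -0.22179963  0.1706724 ] [-0.26532878 -0.17965128 -0.50067563]
```

Emit:
arm_command:
  delta_pos:
    - [0,0.85,-0.2]
    - [0,0.85,-0.2]
    - [0,0.85,-0.2]
    - [0,0.85,-0.25]
    - [0,0.85,-0.25]
    - [0,0.85,-0.25]
    - [0,0.85,-0.25]
    - [0,0.85,-0.25]
    - [0,0.85,-0.3]
    - [0,0.85,-0.3]
  rotation:
    - [0,0,0]
    - [0,0,0]
    - [0,0,0]
    - [0,0,0]
    - [0,0,0]
    - [0,0,0]
    - [0,0,0]
    - [0,0,0]
    - [0,0,0]
    - [0,0,0]

```text
clock: 8.4
position: [0.4562, 0.0508, 0.1665]
tool_rot: [-2.047, 1.568, -2.275]
force: [0.8, 0.1, 0.1]
grip_width: 0.0002
```

```bash
python3 - <<'E'
from h import *
d,s=plan([.439,.184,.15]); print(d,s['position'],s['force'])
E
```

```text
[ 0.54  4.2  -1.56] [0.45619062 0.05077761 0.16654227] [0.75598038 0.06060402 0.06239179]
```

Emit:
arm_command:
  delta_pos:
    - [0,0.8,-0.3]
    - [0,0.8,-0.3]
    - [0,0.8,-0.3]
    - [0,0.6,-0.2]
    - [0.1,0.3,-0.1]
    - [0,0,0]
    - [0,0,0]
  rotation:
    - [0,0,0]
    - [0,0,0]
    - [0,0,0]
    - [0,0,0]
    - [0,0,0]
    - [0,0,0]
    - [0,0,0]

```text
clock: 9.1
position: [0.4409, 0.1629, 0.16]
tool_rot: [-2.439, 1.565, -2.661]
force: [0.6, 0.1, -0.1]
grip_width: 0.0
```

```bash
python3 - <<'E'
from h import *
d,s=plan([.439,.184,.115]); print(d,s['position'],s['force'])
im=optics.grab_frame("wrist"); p=optics.camera_params("wrist"); print(proj(p,[.4389,.1845,.092]))
cv2.imwrite("pics/w2.png",im[:,:,::-1])
for c,a,wh in blobs(im,(200,120,460,300),40): print(c,a,wh,ray(p,c,.092))
E
```

```text
[ 1.5   0.68 -0.21] [0.44094389 0.16288372 0.15995613] [ 0.62487458  0.1383438  -0.10456366]
[354.97425191 257.12254552]
[354.3473251  253.96213992] 2430 [66 67] [0.43693027 0.18451855 0.092     ]
```

View pics/w2.png

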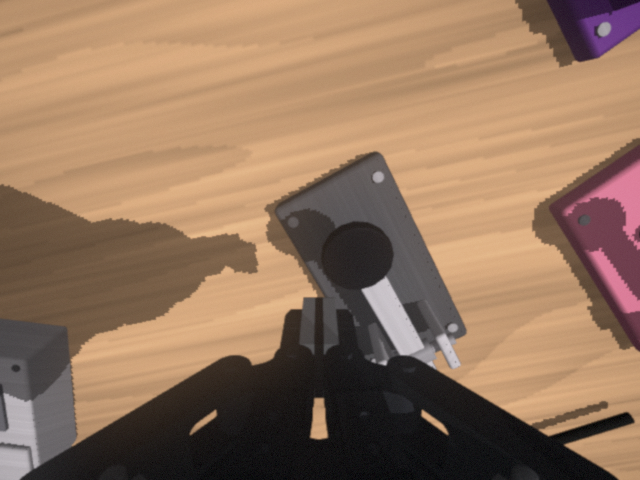

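The wrist view shows the dark tuner's pad at (357,255), which gives (0.437, 0.1845). That agrees with the top view to 2 mm.

Emit:
arm_command:
  delta_pos:
    - [0,0.65,-0.3]
    - [0.5,0,0]
    - [0.5,0,0]
    - [0.4,0,0]
    - [0.2,0,0]
    - [0,0,0]
  rotation:
    - [0,0,0]
    - [0,0,0]
    - [0,0,0]
    - [0,0,0]
    - [0,0,0]
    - [0,0,0]

```text
clock: 9.75
position: [0.4382, 0.1783, 0.1109]
tool_rot: [-2.129, 1.566, -2.361]
force: [1.6, 0.2, 0.1]
grip_width: 0.0
```

```bash
python3 - <<'E'
from h import *
d,s=plan([.437,.184,.090]); print(d,s['position'],s['force'])
E
```

```text
[ 0.7   0.18 -0.08] [0.43815503 0.17831021 0.11090938] [1.57809466 0.19644453 0.05563808]
```

Emit:
arm_command:
  delta_pos:
    - [0,0.2,-0.08]
    - [0.2,0,0]
    - [0.2,0,0]
    - [0.15,0,0]
    - [0,0,0]
    - [0,0,0]
  rotation:
    - [0,0,0]
    - [0,0,0]
    - [0,0,0]
    - [0,0,0]
    - [0,0,0]
    - [0,0,0]

```text
clock: 10.35
position: [0.4376, 0.1847, 0.0946]
tool_rot: [-2.043, 1.567, -2.275]
force: [-1.6, 0.3, 4.3]
grip_width: 0.0
```

```bash
python3 - <<'E'
from h import *
d,s=plan([.437,.184,.090]); print(d,s['position'],s['force'])
E
```

```text
[ 0.15 -0.03 -0.01] [0.43761634 0.18474329 0.09456429] [-1.60525222  0.29654085  4.33257874]
```

Emit:
arm_command:
  delta_pos:
    - [0.1,0,0]
    - [0.1,0,0]
    - [0,0,0]
    - [0,0,0]
  rotation:
    - [0,0,0]
    - [0,0,0]
    - [0,0,0]
    - [0,0,0]

```text
clock: 10.75
position: [0.4372, 0.1846, 0.0889]
tool_rot: [-2.179, 1.567, -2.412]
force: [-1.3, -0.8, 5.8]
grip_width: 0.0002
```

Emit:
arm_command:
  delta_pos:
    - [0,0,0]
    - [0,0,0]
    - [0,0,0]
    - [0,0,0]
    - [0,0,0]
    - [0,0,0]
    - [0,0,0]
    - [0,0,0]
    - [0,0,0]
    - [0,0,0]
  rotation:
    - [0,0,0]
    - [0,0,0]
    - [0,0,0]
    - [0,0,0]
    - [0,0,0]
    - [0,0,0]
    - [0,0,0]
    - [0,0,0]
    - [0,0,0]
    - [0,0,0]

```text
clock: 11.75
position: [0.4375, 0.1846, 0.0909]
tool_rot: [-2.205, 1.569, -2.437]
force: [-2.1, -0.4, 5.4]
grip_width: -0.0002
```

```bash
python3 - <<'E'
from h import *
im=optics.grab_frame("side"); cv2.imwrite("pics/s3.png",cv2.resize(im[170:430,230:480,::-1],None,fx=2.3,fy=2.3))
s=monitor.observe(); print(s['clock'],s['position'],s['force'])
E
```

```text
11.8 [0.43742963 0.18465554 0.09095338] [-1.83375173  0.33273153  5.08443994]
```

View pics/s3.png

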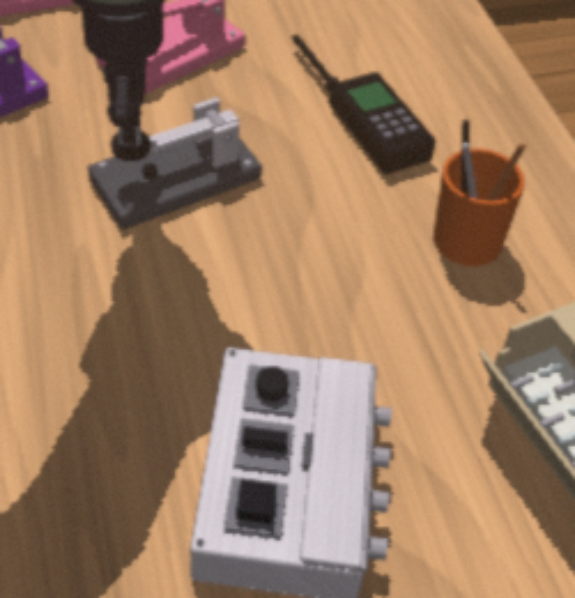

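The gripper is pressing the level lever at crop (130,145). All three keys are up and the bystanders are untouched. The pose creeps up about 0.2 mm per row, so I'll compensate while holding.

Emit:
arm_command:
  delta_pos:
    - [0.03,0,0]
    - [0.02,0,0]
    - [0.01,0,0]
    - [0.01,0,0]
    - [0.01,0,0]
    - [0.01,0,0]
    - [0.01,0,0]
    - [0.01,0,0]
    - [0.01,0,0]
    - [0.01,0,0]
  rotation:
    - [0,0,0]
    - [0,0,0]
    - [0,0,0]
    - [0,0,0]
    - [0,0,0]
    - [0,0,0]
    - [0,0,0]
    - [0,0,0]
    - [0,0,0]
    - [0,0,0]

```text
clock: 12.8
position: [0.4372, 0.1846, 0.089]
tool_rot: [-2.522, 1.569, -2.754]
force: [-4.3, -0.4, 6.5]
grip_width: 0.0001
```

Emit:
arm_command:
  delta_pos:
    - [0.01,0,0]
    - [0.01,0,0]
    - [0.01,0,0]
    - [0.01,0,0]
    - [0.01,0,0]
    - [0.01,0,0]
    - [0.01,0,0]
    - [0.01,0,0]
    - [0.01,0,0]
    - [0.01,0,0]
  rotation:
    - [0,0,0]
    - [0,0,0]
    - [0,0,0]
    - [0,0,0]
    - [0,0,0]
    - [0,0,0]
    - [0,0,0]
    - [0,0,0]
    - [0,0,0]
    - [0,0,0]

```text
clock: 13.8
position: [0.4371, 0.1845, 0.0881]
tool_rot: [3.106, 1.57, 2.873]
force: [-2.3, -0.8, 6.8]
grip_width: 0.0001
```

Emit:
arm_command:
  delta_pos:
    - [0,0,0]
    - [0,0,0]
    - [0.01,0,0]
    - [0.01,0,0]
    - [0,0,0]
    - [0.01,0,0]
    - [0.01,0,0]
    - [0,0,0]
    - [0.01,0,0]
    - [0,0,0]
  rotation:
    - [0,0,0]
    - [0,0,0]
    - [0,0,0]
    - [0,0,0]
    - [0,0,0]
    - [0,0,0]
    - [0,0,0]
    - [0,0,0]
    - [0,0,0]
    - [0,0,0]

```text
clock: 14.8
position: [0.4371, 0.1846, 0.0887]
tool_rot: [2.011, 1.569, 1.778]
force: [-3.6, -0.6, 6.6]
grip_width: -0.0
```

Emit:
arm_command:
  delta_pos:
    - [0,0,0]
    - [0.01,0,0]
    - [0.01,0,0]
    - [0,0,0]
    - [0.01,0,0]
    - [0.01,0,0]
    - [0,0,0]
    - [0.01,0,0]
    - [0,0,0]
    - [0,0,0]
  rotation:
    - [0,0,0]
    - [0,0,0]
    - [0,0,0]
    - [0,0,0]
    - [0,0,0]
    - [0,0,0]
    - [0,0,0]
    - [0,0,0]
    - [0,0,0]
    - [0,0,0]

```text
clock: 15.8
position: [0.4372, 0.1845, 0.0893]
tool_rot: [1.607, 1.568, 1.374]
force: [-2.3, -1.1, 6.7]
grip_width: 0.0001
```

```bash
python3 - <<'E'
from h import *
for i in range(3):
    im=optics.grab_frame("top"); s=monitor.observe(); print(s['clock'],s['position'],s['force'],abs(s['qd']).max())
d=cv2.absdiff(im[:,:,::-1],cv2.imread("pics/top0.png")).max(2)
for n,(a,b,c,e) in dict(scanner=(220,150,322,198),cup=(343,130,385,180),bin=(418,118,503,190)).items(): print(n,(d[b:e,a:c]>40).sum())
E
```

```text
15.85 [0.43719093 0.18454502 0.08930849] [-2.20434484 -0.19028217  5.80287496] 0.002815439888933352
15.9 [0.43721442 0.18454599 0.08931392] [-2.69034731 -0.6868896   6.00331692] 0.0011809968597871763
15.95 [0.43722894 0.18455949 0.08932179] [-2.54229636  0.06174627  6.66646535] 0.0020882630644566127
scanner 0
cup 0
bin 0
```

The lever has been held level for over 5 s at about 6 N, and the pose is stable. Handing in.

```bash
python3 -c "
from h import *
print(bot.job_done()); s=monitor.observe(); print(s['clock'],s['position'],s['force'])"
```

```text
the job is handed in; nothing more can be done
None
the job is handed in; nothing more can be done
```

I handed the job in at about 16 s, with the closed fingers still holding the tune lever level; no verdict was reported.

- **Keys:** I pressed the round key to its hard stop (47 N) and released it, then did the same with the square key (29 N). A side picture taken afterwards showed all three keys up. I did not go near the narrow key.
- **Lever:** I pushed the pad down to about level and held it there for over 5 s. In the last check the tool point was at z 0.0893, so the fingertips were at about 75 mm (level is 76 mm). The force was about 6 N and the arm was still.
- **Drift:** The lever rose about 2 mm in the first second of holding. I corrected it with small pushes, and it stayed within about 2 mm of level.
- **Bystanders:** Scanner, cup and bin showed no change between the first and last top pictures.
- **Position checks:** The top and wrist views agreed to about 2 mm for the keys and the pad. The raw side-view key positions were 8–12 mm off in y, probably because that view includes the keys' front faces, so I did not use them.

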